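# Lock the keyhole keeper over the pressure-pin pocket

## Task

Close the pressure-pin pocket of the turntable with the loose keyhole keeper plate: slip the plate's large hole down over the headed stud on the raised bed, nose towards the hub, and let go so that it lies flat on the bed. Then push it towards the hub until it is fully home, its slot locked behind the stud's head and its nose over the pin. Do it gently, without forcing the plate, and leave the other parts and tools where they are.

Things in the scene. Friction and masses are not known exactly. Their poses are not given: they have to be found in the camera images.
- stand: Fixed foot under the turntable, 220 mm across; origin on the turntable's axis at bench level. Turntable: black cast aluminium, 330 mm across, turns on a centre bearing with slight drag: about 1 N at the rim starts it, so it can turn when touched; a push straight at its axis does not turn it. Five walled compartments hold parts; the sixth sector carries the raised bed.
- rotor: The turning part. Origin: on the axis, level with the bed's top (56 mm over the bench); z up; x outwards along the bed's middle line. Bed: flat raised strip 60 mm wide, 28 to 164 mm from the axis. Compartment floors are 14 mm below the bed's top, their walls end level with it; the hub, 56 mm across, ends 20 mm above it.
- bed (a point): Point on the bed's top, 120 mm from the axis, on its middle line (rotor y = 0). A rigid upright headed steel stud stands on that line: neck 10 mm thick, 8 mm tall; flat round head 18 mm across, 4 mm thick, its top 12 mm above the bed. Its place differs each time and is NOT measured: its axis is 110 to 130 mm from the turntable's axis. Find it by touch or by eye; it does not slide.
- pocket (a point): Middle of the pin pocket, in the plane of the bed's top, 67 mm from the axis along rotor x. The pocket is a well 18 mm long (along rotor x), 30 mm wide, 14 mm deep, open at the top.
- keeper: Loose flat dark-grey steel keyhole plate 102 x 40 x 6 mm, 0.14 to 0.27 kg, flat on the bench with its tab up at the start. Origin: centre of its large hole, on the underside; z up; x to its solid nose (nose end x = 51 mm, tail end x = -51 mm). Large hole 23 mm across, slightly eight-sided; head clearance 2.5 mm all round.
- keeper_slot (a point): Point on the keeper's underside at x = -22 mm in its slot: the stud's axis is here when the keeper is fully home. The slot, 13 mm wide, runs from the large hole towards the tail; its closed end is at x = -27 mm.
- keeper_tab (a point): Middle of the top of the keeper's upright tab, to grip or push it by: x from -51 to -43 mm (8 mm thick), 30 mm wide, top 37.5 mm above the plate's underside. The tail may overhang the rotor's rim.
- pin: Polished steel pressure pin, 9 mm thick, 26 mm long, lying crosswise in the pocket, wholly below the bed's top; origin at its middle, its axis along its y. It stays in the pocket.
- injector0: Steel injector with an olive-green rubber cap, lying in its own compartment of the rotor; about 92 x 20 x 20 mm, origin under its middle. Leave it there.
- injector1: Steel injector with an olive-green rubber cap, lying in its own compartment of the rotor; about 92 x 20 x 20 mm, origin under its middle. Leave it there.
- injector2: Steel injector with an olive-green rubber cap, lying in its own compartment of the rotor; about 92 x 20 x 20 mm, origin under its middle. Leave it there.
- connector: Brass inlet connector, 50 x 18 x 18 mm, lying in a compartment; origin under its middle. Leave it there.
- retainer: Flanged steel spring retainer ring, 38 mm across, 16 mm high, in a compartment; origin under its middle. Leave it there.
- spanner: Open spanner lying on the bench near the keeper. Leave it.
- screwdriver: Screwdriver lying on the bench at the right. Leave it.
- jar: Closed grey jar, 60 mm across, 80 mm high, standing on the bench at the right. Leave it.

How it is judged (in metres and radians):
On the way:
1. the keeper lies flat on the bed with the stud's head up through its large hole, let go, not yet slid home (stud_c1 is the head) (angle between keeper's own z axis and vertical below 0.07 rad and z of keeper in the frame of rotor between -0.002 and 0.0025 m and z of stud_c1 in the frame of keeper between 0.0075 and 0.0125 m and x of stud_c1 in the frame of keeper between -0.012 and 0.006 m and y of stud_c1 in the frame of keeper between -0.006 and 0.006 m and contact force between keeper and the fingers below 0.3 N and contact force between keeper and the arm below 0.3 N), for 0.2 s.
At the end, for the whole second after the job is handed in: The keeper lies flat on the bed (within 2.5 mm, 4 degrees), slid home: stud under 3 mm from its place at the slot's closed end, its head above the plate; the pin is in its pocket under the nose (within 13 mm of the nose's middle line); keeper and turntable at rest (angle between keeper's own z axis and vertical below 0.07 rad and z of keeper in the frame of rotor between -0.002 and 0.0025 m and z of stud_c1 in the frame of keeper between 0.0075 and 0.0125 m and x of stud_c1 in the frame of keeper between -0.026 and -0.019 m and y of stud_c1 in the frame of keeper between -0.005 and 0.005 m and x of pin in the frame of keeper between 0.01 and 0.052 m and y of pin in the frame of keeper between -0.013 and 0.013 m and horizontal distance between pin and pocket below 0.012 m and z of pin in the frame of rotor between -0.015 and 0 m and linear speed of keeper below 0.01 m/s and angular speed of rotor below 0.05 rad/s); the robot touches nothing.
It fails at once if the keeper is forced: pressed against the turntable or its stud with more than 40 N (contact force between keeper and rotor above 40 N).
It fails at once if a part is knocked off the turntable (height (world z) of any of injector0, injector1, injector2, connector, retainer below 0.03 m).
It fails at once if a tool or the jar on the bench is shoved more than 30 mm (distance of any of spanner, screwdriver, jar from where it was at the start of the episode above 0.03 m).
It also fails if it takes over 54 s, if anything falls off the work surface, if the arm or the gripper's body presses on something with over 40 N, if the wrist force passes 120 N, or if a joint passes its speed limit or range.

## Robot

A 6-joint arm with a two-finger parallel gripper is mounted at the origin on the work surface. World frame = base frame: x ahead of the robot, y to its left, z up, the work surface at z = 0. Lengths are in mm, angles in rad, forces in N, time in s.
With the tool pointing down it reaches from about 275 to 750 mm from the base axis. Payload 10.2 kg.
Tool frame: the origin (TCP) lies midway between the tips of the shut fingers; the grasp point (between the pads) lies 19 mm behind it; z points along the fingers, y is the line along which they close (so a half turn about z gives the same grasp; the last joint's range is limited). The gripper opens to 85 mm and grips with 20 to 120 N. Pads are 22 mm wide; open, the fingers measure 114 mm over their backs; the gripper's body (76 mm by 85 mm) begins 54 mm behind the grasp point. The pads swing forward as they close: fully open they stand 13 mm farther back than shut.
Start: joints at [1.013, 0.313, 1.498, -0, 1.331, -0.223], TCP at [172.517, 495.852, 231.294] pointing down, gripper open.
Joint ranges: [-2.94, 2.94], [-0.97, 2.17], [0.19, 2.56], [-1.23, 4.37], [0.02, 3.11], [-2.88, 2.88]. Speed limits (rad/s): [2.39, 2.39, 3.01, 3.14, 3.14, 3.14].

## Interface

Orientations are given as a unit quaternion [w, x, y, z].
In Python, from rig import sense, capture, finish_job, find_in, place_of gives the robot as it stands. The module is installed in compiled form; this text tells all that it offers.
- The arm moves only by the shell command python3 -m jog 'ROWS' [FORCE]. ROWS is JSON, a list of rows, each an object of numbers: "tx", "ty", "tz": the shift along the tool's x, y, z in mm; "ax", "ay", "az": the turn, a rotation vector about the tool's x, y, z in rad; "jaw": the closure, from -1 (fully open) to 1 (shut), so that 0 is half open. In form: [{"tx": .., "ty": .., "tz": .., "ax": .., "ay": .., "az": .., "jaw": ..}, ...]. A call has 1 to 5 rows; each row shifts and turns the commanded pose from where the row before left it, along the tool's axes as they then stand; what a row does not reach is not made up. A row lasts 1/8 s, in which the tool goes at most 62.5 mm and 10.7 degrees, less where a joint would pass 70% of its speed; a pose out of reach is approached as far as the arm can. A call with a gripper value outside its range is refused whole. The fingers move at their own pace and stop on an object; FORCE is the grip in N (left out, the last holds). Time passes only in rows, so rows that do not move let the fingers close. It gives the time, the measured TCP pose, the force, the opening and the grip force at its end, in the units of the state.
- sense(): the state, without advancing time (a new reading comes with each control period).
- capture(name): name is "scene" or "top" or "wrist"; returns a dict with "color" (480x640x3 uint8, red, green, blue), "depth" (480x640 float32, mm along the optical axis (not along the pixel's ray), 0 where there is no reading), "fx", "fy", "cx", "cy" (pixels), "k1" (the pictures are not rectified: a ray, as slopes to the right and down, at radius r is drawn at 1 + k1 r^2 times it, then the intrinsics apply), "camera_from_world" (4x4, takes a point from world to camera coordinates); the wrist camera has in their place "mount" (4x4, takes a point from camera to tool coordinates, whose origin is the TCP and whose axes are the flange's). Camera axes: x right, y up, looking along -z (the intrinsics and any distortion apply to the point x, -y, -z); pixel columns grow to the right and rows downward; lengths in mm; the calibration is good to about 2 mm. A picture is of the moment at which its call begins: read the wrist's pose just before it.
- finish_job(): hands the job in; it is judged then, once.
Trained networks look in the newest picture that a camera, given by its name, has taken for a name from the list of things; names that differ only in an ending like _2 or _b are one class to them, and where a whole thing is asked for, a point or a joint stands for the part that bears it (a point fixed in the world has none). Each returns a list of dicts, best first, with "conf" (0 to 1); they miss things now and then, are a little off and sometimes report something else, mostly with a low value. They report only what shows in the picture. A call takes as long as a camera call.
- find_in(query, camera): "centre" ([column, row] in pixels, amid what is visible of it).
- place_of(query, camera): "centre" ([column, row] in pixels: a listed point, or the origin of a listed thing).
The state is a dict: "time_s": time; "joints": joint angles; "dq": joint speeds; "tau": joint torques, N m; "eef_pos": TCP position; "ee_rot": TCP orientation; "force": force on the tool from outside, world axes, zero at the start; "wrist_torque": the same for the moment, N m; "grip_width": opening from 0.0 (shut) to 1.0 (fully open); "grip_force": force on a finger pad.
Only numpy, scipy, OpenCV 4.12 (cv2) and the standard library are available. Lean on these libraries where they do the work, as an engineer would, in place of code of your own. Each camera call takes 0.05 s, during which the arm holds its last target. There are 200 camera calls.

## Working session

There is one attempt and no reset: what is moved stays moved. The work goes in short steps, Python scripts to look and compute and a shell command to move; the robot and the scene stay as the last step left them, time stands still between calls to the robot, and variables do not carry over. Pictures are saved under pics/ and viewed, at most 10 in all, crops included, and the job is handed in when it is done.

```bash
mkdir -p pics; cat > h.py <<'E'
import numpy as np, cv2
from rig import sense, capture, finish_job, find_in, place_of
from scipy.spatial.transform import Rotation as R
def q2R(q): return R.from_quat([q[1],q[2],q[3],q[0]]).as_matrix()
def wfc(c,s=None):
    if 'camera_from_world' in c: return np.linalg.inv(np.array(c['camera_from_world']))
    T=np.eye(4);T[:3,:3]=q2R(s['ee_rot']);T[:3,3]=s['eef_pos']
    return T@np.array(c['mount'])
def ray(c,px):
    u=np.array([(px[0]-c['cx'])/c['fx'],(px[1]-c['cy'])/c['fy']]);v=u.copy()
    for _ in range(20): v=u/(1+c['k1']*(v@v))
    return np.array([v[0],-v[1],-1.])
def at_z(c,px,z,s=None):
    T=wfc(c,s);o=T[:3,3];d=T[:3,:3]@ray(c,px);return o+d*(z-o[2])/d[2]
def at_d(c,px,s=None):
    d=c['depth'];x,y=int(round(px[0])),int(round(px[1]))
    p=d[max(0,y-1):y+2,max(0,x-1):x+2];p=p[p>0]
    if not len(p): return None
    T=wfc(c,s);return T[:3,:3]@(ray(c,px)*np.median(p))+T[:3,3]
def cloud(c,s=None):
    d=c['depth'];ys,xs=np.nonzero(d>0)
    u=np.stack([(xs-c['cx'])/c['fx'],(ys-c['cy'])/c['fy']],1);v=u.copy()
    for _ in range(10): v=u/(1+c['k1']*(v**2).sum(1,keepdims=True))
    P=np.stack([v[:,0],-v[:,1],-np.ones(len(v))],1)*d[ys,xs][:,None]
    T=wfc(c,s);return P@T[:3,:3].T+T[:3,3],xs,ys
def save(c,n): cv2.imwrite(f'pics/{n}.png',c['color'][:,:,::-1])
E
python3 - <<'E'
from h import *
np.set_printoptions(precision=1,suppress=True)
s=sense();print(s['time_s'],s['ee_rot'],s['force'])
for n in ['top','scene']:
    c=capture(n);save(c,n+'0');print(n,wfc(c)[:3,3])
    for q,z in [('keeper',0),('keeper_slot',0),('keeper_tab',37.5),('bed',56),('pocket',56),('pin',50),('stand',0),('rotor',56),('spanner',0),('jar',0)]:
        for r in place_of(q,n)[:1]: print(q,r['conf'],np.array(r['centre']),at_z(c,r['centre'],z),at_d(c,r['centre']))
E
```

```text
0.0 [-0.   0.2  1.  -0. ] [ 0.4  0.4 -0. ]
top [ 402.7 -155.   921.2]
keeper 0.61 [392.9 238.6] [ 572.9 -295.5    0. ] [ 572.6 -295.3    1.7]
keeper_slot 0.88 [382.3 244.6] [ 560.7 -273.1    0. ] [ 560.5 -272.9    1.1]
keeper_tab 0.58 [375.7 252.7] [ 538.4 -254.6   37.5] [ 538.4 -254.6   37.4]
bed 0.96 [155.8 223.6] [600.5 178.8  56. ] [597.8 174.4  67.6]
pocket 0.95 [181.4 231.5] [583.6 126.2  56. ] [585.2 128.7  48.2]
pin 0.39 [182.5 232.6] [582.6 125.8  50. ] [582.5 125.7  50.5]
stand 0.9 [217.5 246. ] [563.4  67.    0. ] [551.3  50.4  69. ]
rotor 0.75 [214.4 242.6] [560.4  59.8  56. ] [556.8  54.9  75.6]
spanner 0.94 [384.4 163.8] [ 735.7 -284.9    0. ] [ 733.  -283.9    7.5]
jar 0.56 [495.7 335.8] [ 369.9 -496.5    0. ] [ 372.3 -471.3   67.9]
scene [1091.8  702.4  757.4]
keeper 0.75 [308.6 186.7] [ 372.  -491.1    0. ] [ 381.5 -475.4   10. ]
keeper_slot 0.71 [291.1 236.1] [ 549.8 -281.4    0. ] [ 555.7 -270.7    8.3]
keeper_tab 0.8 [299.2 226.1] [ 536.3 -262.6   37.5] [ 537.4 -260.6   38.9]
bed 0.83 [382.3 333.6] [600.7 168.4  56. ] [603.  171.   59.4]
pocket 0.59 [377.3 315.4] [578.2 122.6  56. ] [573.5 117.3  49.5]
pin 0.36 [375.1 319.1] [584.1 124.1  50. ] [585.6 125.8  52.1]
stand 0.69 [363.4 313. ] [558.7  55.    0. ] [599.  104.   57.3]
rotor 0.82 [366.1 294.8] [560.5  60.2  56. ] [571.9  74.   71.1]
jar 0.74 [306.5 186.1] [ 375.6 -497.6   -0. ] [ 386.1 -480.    11.1]
```

View pics/top0.png

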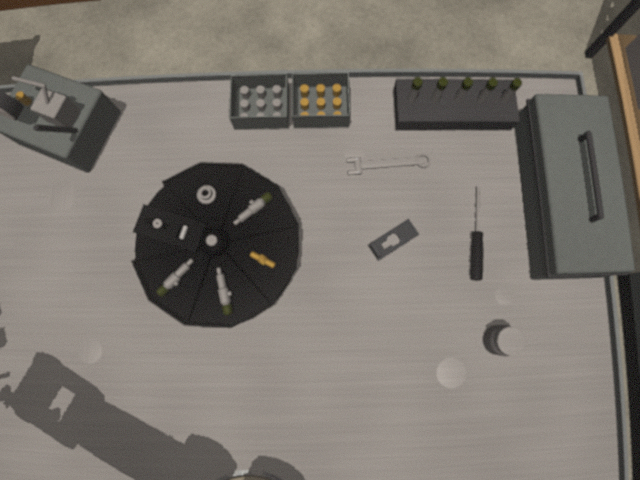

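```bash
cat > tt.py <<'E'
from h import *
from scipy.optimize import least_squares
def fitcircle(p):
    f=lambda q:np.hypot(p[:,0]-q[0],p[:,1]-q[1])-q[2]
    return least_squares(f,[p[:,0].mean(),p[:,1].mean(),30],loss='soft_l1').x
E
python3 - <<'E'
from tt import *
np.set_printoptions(precision=1,suppress=True)
c=capture('top');P,xs,ys=cloud(c)
# hub top z~76
m=(abs(P[:,2]-76)<3)&(np.hypot(P[:,0]-560,P[:,1]-60)<45)
h=P[m];print('hub',len(h),h.mean(0),(h.min(0)+h.max(0))/2, np.ptp(h,axis=0))
near=np.hypot(P[:,0]-560,P[:,1]-60)
m=(abs(P[:,2]-68)<3)&(near>95)&(near<145)
h=P[m];print('head',len(h),h.mean(0),np.median(h,0),np.ptp(h,axis=0))
# keeper tab, plate
k=np.hypot(P[:,0]-565,P[:,1]-285)<80
t=P[k&(abs(P[:,2]-37.5)<4)];print('tab',len(t),t.mean(0),np.ptp(t,axis=0))
b=P[k&(abs(P[:,2]-6)<2.5)];print('plate',len(b),b.mean(0),cv2.minAreaRect(b[:,:2].astype(np.float32)),np.linalg.eigh(np.cov(b[:,:2].T)))
E
```

```text
hub 89 [561.8  61.   75.5] [561.9  58.1  75.9] [19.1 26.9  5.3]
head 65 [595.2 169.   67.6] [598.8 170.8  67.6] [154.8 138.2   5.5]
tab 107 [559.8 216.3  40.1] [57.3 20.8  3.7]
plate 24 [561.3 294.6   4.2] ((557.54345703125, 305.23699951171875), (128.7135009765625, 100.63761901855469), 15.833029747009277) EighResult(eigenvalues=array([ 929.8, 1421.1]), eigenvectors=array([[ 0.5, -0.9],
       [-0.9, -0.5]]))
```

The top view shows the turntable at px (217,243), with the stud head at (157,224) and the pin at (182,232). The keeper is at (393,240), tab at the lower left (376,253) and nose to the upper right. On the way to the keeper I'll look at the bed with the wrist camera.

```bash
python3 - <<'E'
from h import *
np.set_printoptions(precision=3,suppress=True)
s=sense();M=q2R(s['ee_rot']);print(M);print(np.array(capture('wrist')['mount']))
def d(t): return M.T@(np.array(t)-s['eef_pos'])
print('to bed',d([560,150,290]),'to keeper from bed',M.T@np.array([0,-420.,0]))
E
```

```text
[[-0.944  0.329 -0.   ]
 [ 0.329  0.944 -0.   ]
 [ 0.    -0.    -1.   ]]
[[   0.       0.96     0.279   69.603]
 [   1.       0.      -0.001    0.042]
 [  -0.001    0.279   -0.96  -142.643]
 [   0.       0.       0.       1.   ]]
to bed [-479.612 -199.349  -58.713] to keeper from bed [-137.988 -396.685    0.   ]
```

```bash
python3 -m jog '[{"tx":-52,"ty":-22,"tz":-10},{"tx":-55,"ty":-24,"tz":-10},{"tx":-55,"ty":-24,"tz":-10},{"tx":-55,"ty":-24,"tz":-10},{"tx":-55,"ty":-24,"tz":-10}]'; python3 -m jog '[{"tx":-55,"ty":-24,"tz":-9},{"tx":-55,"ty":-20},{"tx":-55,"ty":-20},{"tx":-42,"ty":-17},{}]'
python3 - <<'E'
from tt import *
np.set_printoptions(precision=1,suppress=True)
s=sense();print(s['time_s'],s['eef_pos'],s['joints'],s['dq'])
c=capture('wrist');save(c,'w1')
for q,z in [('bed',56),('pocket',56),('pin',47),('rotor',56),('injector0',50)]:
    for r in place_of(q,'wrist')[:1]: print(q,r['conf'],np.array(r['centre']),at_z(c,r['centre'],z,s),at_d(c,r['centre'],s))
P,xs,ys=cloud(c,s)
m=(abs(P[:,2]-68)<3)&(np.hypot(P[:,0]-598,P[:,1]-172)<25)
h=P[m];print('head',len(h),h.mean(0),fitcircle(h) if 0 else cv2.minEnclosingCircle(h[:,:2].astype(np.float32)))
m=(abs(P[:,2]-76)<3)&(np.hypot(P[:,0]-561,P[:,1]-60)<45);h=P[m]
print('hub',len(h),h.mean(0),cv2.minEnclosingCircle(h[:,:2].astype(np.float32)))
E
```

```text
1.2 [172.5 495.8 231.3] [ 1.   0.3  1.5  0.   1.3 -0.2] [ 0. -0. -0.  0.  0. -0.]
head 0 [nan nan nan] ((0.0, 0.0), 0.0)
hub 0 [nan nan nan] ((0.0, 0.0), 0.0)schema error: expected keys tx, ty, tz, ax, ay, az, jaw
schema error: expected keys tx, ty, tz, ax, ay, az, jaw
<stdin>:9: RuntimeWarning: Mean of empty slice.
  ret = um.true_divide(
<stdin>:11: RuntimeWarning: Mean of empty slice.
```

View pics/w1.png

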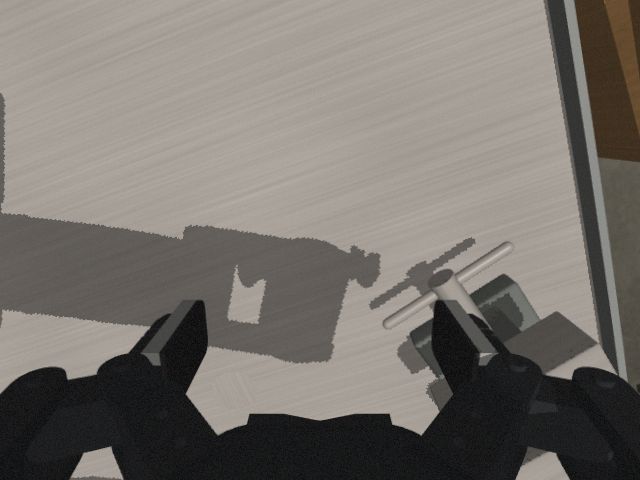

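The arm didn't move because every row needs all the keys. The picture shows only bare bench and the fingers at about (180,330) and (460,330).

```bash
python3 -m jog '[{"tx":-52,"ty":-22,"tz":-10,"ax":0,"ay":0,"az":0,"jaw":-1},{"tx":-55,"ty":-24,"tz":-10,"ax":0,"ay":0,"az":0,"jaw":-1},{"tx":-55,"ty":-24,"tz":-10,"ax":0,"ay":0,"az":0,"jaw":-1},{"tx":-55,"ty":-24,"tz":-10,"ax":0,"ay":0,"az":0,"jaw":-1},{"tx":-55,"ty":-24,"tz":-10,"ax":0,"ay":0,"az":0,"jaw":-1}]' && python3 -m jog '[{"tx":-55,"ty":-24,"tz":-9,"ax":0,"ay":0,"az":0,"jaw":-1},{"tx":-55,"ty":-20,"tz":0,"ax":0,"ay":0,"az":0,"jaw":-1},{"tx":-55,"ty":-20,"tz":0,"ax":0,"ay":0,"az":0,"jaw":-1},{"tx":-42,"ty":-17,"tz":0,"ax":0,"ay":0,"az":0,"jaw":-1},{"tx":0,"ty":0,"tz":0,"ax":0,"ay":0,"az":0,"jaw":-1}]'
cat > bed.py <<'E'
from tt import *
import sys
np.set_printoptions(precision=1,suppress=True)
s=sense();print(s['time_s'],s['eef_pos'],s['joints'],np.abs(s['dq']).max())
c=capture('wrist');save(c,sys.argv[1])
for q,z in [('bed',56),('pocket',56),('pin',47),('rotor',56)]:
    for r in place_of(q,'wrist')[:1]: print(q,r['conf'],np.array(r['centre']),at_z(c,r['centre'],z,s),at_d(c,r['centre'],s))
P,xs,ys=cloud(c,s)
for n,z,x,y,rr in [('head',68,598,172,25),('hub',76,561,60,45)]:
    h=P[(abs(P[:,2]-z)<3)&(np.hypot(P[:,0]-x,P[:,1]-y)<rr)]
    if len(h): print(n,len(h),h.mean(0),cv2.minEnclosingCircle(h[:,:2].astype(np.float32)))
E
python3 bed.py w2
```

```text
time_s: 2.12
eef_pos: [391.8, 293.5, 281.8]
ee_rot: [0.0, 0.167, 0.986, 0.0]
force: [0.6, 0.6, 0.2]
grip_width: 1.0
grip_force: 0.0
time_s: 2.75
eef_pos: [561.0, 148.3, 289.3]
ee_rot: [-0.001, 0.168, 0.986, -0.0]
force: [-1.2, 0.5, -0.6]
grip_width: 1.001
grip_force: 0.0
2.75 [561.  148.3 289.3] [ 0.1  0.4  1.2 -0.   1.5 -1.2] 0.05677257029308793
bed 0.7 [354.7 228.8] [601.8 172.4  56. ] [598.4 172.4  68.1]
pocket 0.79 [307.  229.2] [586.1 126.5  56. ] [587.3 126.   51.3]
pin 0.67 [308.6 226.5] [586.1 128.   47. ] [585.3 128.4  50.6]
rotor 0.65 [240.7 231. ] [565.5  62.1  56. ] [561.6  68.2  77. ]
head 250 [599.8 173.3  68.2] ((600.173583984375, 173.23468017578125), 8.947882652282715)
hub 343 [563.1  62.6  76. ] ((563.3560791015625, 62.34048843383789), 10.197213172912598)
```

View pics/w2.png

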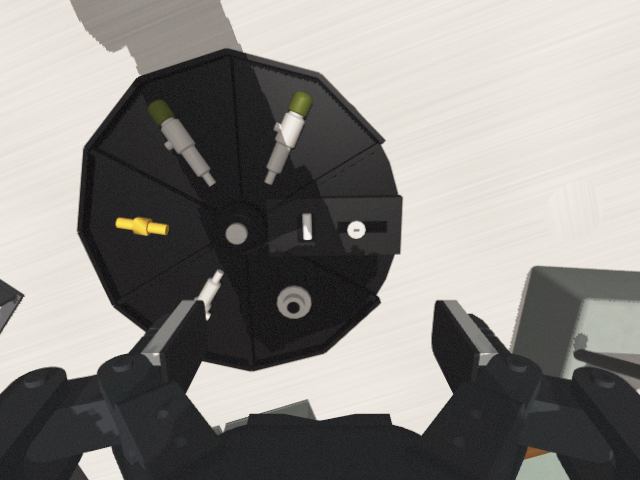

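The wrist picture shows the stud head at (356,230), the hub at (236,234) and the pin at (307,227). The bed's direction is within 1° of the tool's y axis. Next I go to the keeper.

```bash
python3 -m jog '[{"tx":-18,"ty":-55,"tz":0,"ax":0,"ay":0,"az":0,"jaw":-1},{"tx":-19,"ty":-57,"tz":0,"ax":0,"ay":0,"az":0,"jaw":-1},{"tx":-19,"ty":-57,"tz":0,"ax":0,"ay":0,"az":0,"jaw":-1},{"tx":-19,"ty":-57,"tz":0,"ax":0,"ay":0,"az":0,"jaw":-1},{"tx":-19,"ty":-57,"tz":0,"ax":0,"ay":0,"az":0,"jaw":-0.6}]' && python3 -m jog '[{"tx":-19,"ty":-57,"tz":0,"ax":0,"ay":0,"az":0,"jaw":-0.6},{"tx":-19,"ty":-57,"tz":0,"ax":0,"ay":0,"az":0,"jaw":-0.6},{"tx":0,"ty":0,"tz":20,"ax":0,"ay":0,"az":-0.17,"jaw":-0.6},{"tx":0,"ty":0,"tz":20,"ax":0,"ay":0,"az":-0.17,"jaw":-0.6},{"tx":0,"ty":0,"tz":10,"ax":0,"ay":0,"az":-0.17,"jaw":-0.6}]' && python3 -m jog '[{"tx":0,"ty":0,"tz":10,"ax":0,"ay":0,"az":-0.17,"jaw":-0.6},{"tx":0,"ty":0,"tz":0,"ax":0,"ay":0,"az":-0.15,"jaw":-0.6},{"tx":0,"ty":0,"tz":0,"ax":0,"ay":0,"az":0,"jaw":-0.6}]'
cat > keep.py <<'E'
from tt import *
import sys
np.set_printoptions(precision=2,suppress=True)
s=sense();print(s['time_s'],s['eef_pos'],s['joints'],np.abs(s['dq']).max())
c=capture('wrist');save(c,sys.argv[1])
for q,z in [('keeper',0),('keeper_slot',0),('keeper_tab',37.5)]:
    for r in place_of(q,'wrist')[:1]: print(q,r['conf'],np.array(r['centre']),at_z(c,r['centre'],z,s),at_d(c,r['centre'],s))
P,xs,ys=cloud(c,s)
near=np.hypot(P[:,0]-567,P[:,1]+290)<75
for n,z in [('plate',6),('tab',37.5)]:
    h=P[near&(abs(P[:,2]-z)<2.5)]
    if len(h): 
        w,V=np.linalg.eigh(np.cov(h[:,:2].T));print(n,len(h),h.mean(0),cv2.minAreaRect(h[:,:2].astype(np.float32)),'yaw',np.degrees(np.arctan2(V[1],V[0])))
M=q2R(s['ee_rot']);print('tool y yaw',np.degrees(np.arctan2(M[1,1],M[0,1])),M[:,2])
E
python3 keep.py w3
```

```text
time_s: 3.62
eef_pos: [555.0, -148.5, 290.9]
ee_rot: [0.0, 0.166, 0.986, -0.0]
force: [0.9, 0.4, 0.1]
grip_width: 0.818
grip_force: 0.0
time_s: 4.25
eef_pos: [553.6, -266.8, 239.5]
ee_rot: [-0.0, -0.091, 0.996, 0.0]
force: [0.2, 0.5, -0.4]
grip_width: 0.803
grip_force: 0.0
time_s: 4.62
eef_pos: [553.9, -267.0, 230.7]
ee_rot: [0.0, -0.245, 0.97, -0.0]
force: [0.2, 0.1, 0.8]
grip_width: 0.798
grip_force: 0.0
4.625 [ 553.94 -266.96  230.66] [-0.64  0.52  1.2   0.    1.42 -2.71] 0.06832570791155276
keeper_slot 0.76 [309. 198.] [ 557.69 -277.33    0.  ] [ 557.69 -277.33    0.01]
keeper_tab 0.68 [336.2 207.3] [ 547.04 -254.36   37.5 ] [ 547.04 -254.36   37.48]
plate 3300 [ 573.44 -299.3     6.12] ((571.572509765625, -294.7523193359375), (40.41226577758789, 102.34488677978516), 31.459684371948242) yaw [-147.39  122.61]
tab 297 [ 546.48 -254.75   37.52] ((546.7940673828125, -254.5878143310547), (29.960737228393555, 7.977101802825928), 31.500102996826172) yaw [ -59.1 -149.1]
tool y yaw 118.36027103883248 [ 0. -0. -1.]
```

View pics/w3.png

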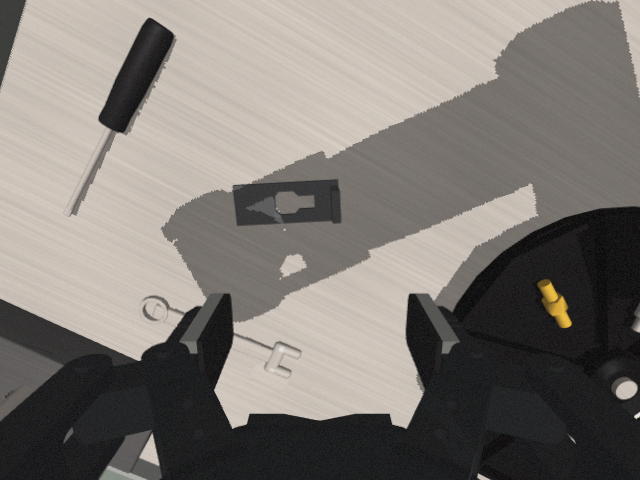

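The keeper shows at (287,202), its tab on the right at (336,205), with plate yaw −58.5°. The screwdriver and spanner are clear of the fingers. Lining up and descending.

```bash
python3 -m jog '[{"tx":0.4,"ty":14.3,"tz":30,"ax":0,"ay":0,"az":-0.054,"jaw":-0.2},{"tx":0,"ty":0,"tz":55,"ax":0,"ay":0,"az":0,"jaw":-0.2},{"tx":0,"ty":0,"tz":50,"ax":0,"ay":0,"az":0,"jaw":-0.2},{"tx":0,"ty":0,"tz":25,"ax":0,"ay":0,"az":0,"jaw":-0.2},{"tx":0,"ty":0,"tz":0,"ax":0,"ay":0,"az":0,"jaw":-0.2}]' && python3 keep.py w4
```

```text
time_s: 5.45
eef_pos: [545.9, -254.9, 68.9]
ee_rot: [-0.001, -0.271, 0.963, 0.001]
force: [-0.1, 0.3, 0.2]
grip_width: 0.598
grip_force: 0.0
5.45 [ 545.9  -254.86   68.85] [-0.63  0.65  1.43 -0.    1.07 -2.75] 0.049113809890456536
keeper_slot 0.87 [276.6 251. ] [ 558.93 -276.68    0.  ] [ 558.8  -276.7     0.37]
keeper_tab 0.85 [318.8 276.2] [ 546.72 -255.47   37.5 ] [ 546.86 -255.38   37.08]
plate 9446 [ 573.28 -300.26    6.07] ((571.8131103515625, -295.2677307128906), (41.20597457885742, 102.3733901977539), 31.571353912353516) yaw [-146.81  123.19]
tab 969 [ 546.02 -255.17   37.48] ((546.6932983398438, -254.82403564453125), (30.554716110229492, 7.981016635894775), 31.720935821533203) yaw [ -58.17 -148.17]
tool y yaw 121.40632736414337 [-0.  0. -1.]
```

```bash
python3 -m jog '[{"tx":-0.6,"ty":-0.5,"tz":30,"ax":0,"ay":0,"az":0,"jaw":-0.2},{"tx":0,"ty":0,"tz":27,"ax":0,"ay":0,"az":0,"jaw":-0.2},{"tx":0,"ty":0,"tz":0,"ax":0,"ay":0,"az":0,"jaw":0.4},{"tx":0,"ty":0,"tz":0,"ax":0,"ay":0,"az":0,"jaw":1},{"tx":0,"ty":0,"tz":0,"ax":0,"ay":0,"az":0,"jaw":1}]' 60 && python3 -m jog '[{"tx":0,"ty":0,"tz":0,"ax":0,"ay":0,"az":0,"jaw":1},{"tx":0,"ty":0,"tz":0,"ax":0,"ay":0,"az":0,"jaw":1}]'
```

```text
time_s: 6.28
eef_pos: [548.2, -256.0, 15.2]
ee_rot: [0.001, -0.271, 0.963, -0.001]
force: [-1.2, 1.3, 5.6]
grip_width: 0.078
grip_force: 61.3
time_s: 6.52
eef_pos: [548.2, -256.0, 15.2]
ee_rot: [0.001, -0.271, 0.963, -0.001]
force: [0.1, 0.6, 6.8]
grip_width: 0.081
grip_force: 61.3
```

```bash
python3 -m jog '[{"tx":0,"ty":0,"tz":-15,"ax":0,"ay":0,"az":0,"jaw":1},{"tx":0,"ty":0,"tz":-40,"ax":0,"ay":0,"az":0,"jaw":1},{"tx":0,"ty":0,"tz":-50,"ax":0,"ay":0,"az":0,"jaw":1},{"tx":0,"ty":0,"tz":-50,"ax":0,"ay":0,"az":0,"jaw":1},{"tx":0,"ty":0,"tz":0,"ax":0,"ay":0,"az":0,"jaw":1}]'
cat > held.py <<'E'
from tt import *
import sys
np.set_printoptions(precision=2,suppress=True)
s=sense();print(s['time_s'],s['eef_pos'],s['force'],s['grip_width'])
c=capture('wrist');save(c,sys.argv[1])
for q in ['keeper','keeper_slot','keeper_tab']:
    for r in place_of(q,'wrist')[:1]: print(q,r['conf'],np.array(r['centre']),at_d(c,r['centre'],s))
P,xs,ys=cloud(c,s);M=q2R(s['ee_rot']);Q=(P-s['eef_pos'])@M  # tool coords
m=(abs(Q[:,0])<26)&(Q[:,1]>-110)&(Q[:,1]<-20)&(Q[:,2]>-15)&(Q[:,2]<30)
h=Q[m];print(len(h))
for _ in range(6):
    A=np.c_[h[:,:2],np.ones(len(h))];k,*_r=np.linalg.lstsq(A,h[:,2],rcond=None)
    h2=Q[m];r=h2[:,2]-np.c_[h2[:,:2],np.ones(len(h2))]@k;h=h2[abs(r)<(6 if _<2 else 2)]
print('plane z=ax+by+c',k,len(h),cv2.minAreaRect(h[:,:2].astype(np.float32)),h.min(0),h.max(0))
print('tool y yaw',np.degrees(np.arctan2(M[1,1],M[0,1])))
E
python3 held.py w5
```

```text
time_s: 7.15
eef_pos: [548.7, -256.4, 173.5]
ee_rot: [0.003, -0.271, 0.963, -0.003]
force: [1.3, -0.3, -2.2]
grip_width: 0.077
grip_force: 59.7
7.15 [ 548.72 -256.43  173.47] [ 1.33 -0.3  -2.24] 0.07727716124528308
keeper_slot 0.8 [260.2 283.8] [ 633.76 -268.84    0.15]
keeper_tab 0.77 [321.7 330.9] [ 548.   -256.64  195.92]
13177
plane z=ax+by+c [-0.   -0.    9.22] 12235 ((0.565948486328125, -59.88399124145508), (41.06838607788086, 79.78186798095703), 0.1612216979265213) [-20.03 -99.74   7.32] [ 21.2  -20.    11.37]
tool y yaw 121.47249946711668
```

View pics/w5.png

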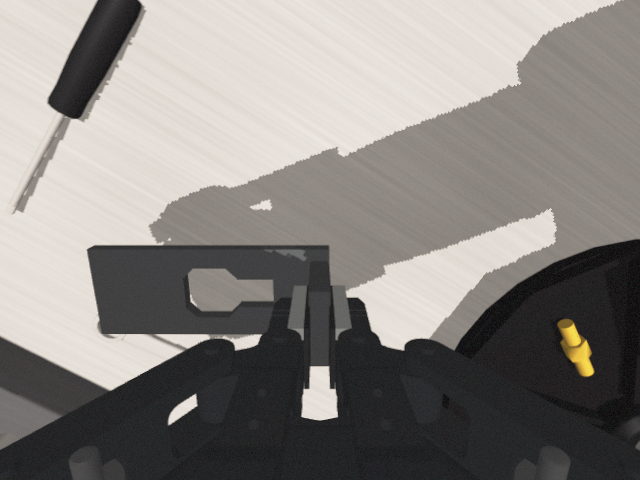

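Held level: the plate top is 9.2 mm beyond the TCP, with no tilt and its hole about 48 mm along −y. Carrying it over to the bed.

```bash
python3 -m jog '[{"tx":-20,"ty":25,"tz":0,"ax":0,"ay":0,"az":0,"jaw":1},{"tx":-31,"ty":37,"tz":0,"ax":0,"ay":0,"az":0,"jaw":1},{"tx":-33,"ty":40,"tz":0,"ax":0,"ay":0,"az":0,"jaw":1},{"tx":-33,"ty":40,"tz":0,"ax":0,"ay":0,"az":0,"jaw":1},{"tx":-33,"ty":40,"tz":0,"ax":0,"ay":0,"az":0,"jaw":1}]' && python3 -m jog '[{"tx":-33,"ty":40,"tz":0,"ax":0,"ay":0,"az":0,"jaw":1},{"tx":-33,"ty":40,"tz":0,"ax":0,"ay":0,"az":0,"jaw":1},{"tx":-33,"ty":40,"tz":0,"ax":0,"ay":0,"az":0,"jaw":1},{"tx":-33,"ty":40,"tz":0,"ax":0,"ay":0,"az":0,"jaw":1},{"tx":-23,"ty":28,"tz":0,"ax":0,"ay":0,"az":0,"jaw":1}]' && python3 -m jog '[{"tx":0,"ty":0,"tz":-6,"ax":0,"ay":0,"az":0.16,"jaw":1},{"tx":0,"ty":0,"tz":0,"ax":0,"ay":0,"az":0.175,"jaw":1},{"tx":0,"ty":0,"tz":0,"ax":0,"ay":0,"az":0.175,"jaw":1},{"tx":0,"ty":0,"tz":0,"ax":0,"ay":0,"az":0.175,"jaw":1},{"tx":0,"ty":0,"tz":0,"ax":0,"ay":0,"az":0.17,"jaw":1}]' && python3 -m jog '[{"tx":0,"ty":0,"tz":0,"ax":0,"ay":0,"az":0,"jaw":1},{"tx":0,"ty":0,"tz":0,"ax":0,"ay":0,"az":0,"jaw":1}]' && python3 held.py w6
```

```text
time_s: 7.98
eef_pos: [579.8, -20.3, 167.0]
ee_rot: [-0.001, -0.271, 0.963, 0.001]
force: [0.5, 0.4, -2.5]
grip_width: 0.079
grip_force: 59.8
time_s: 8.6
eef_pos: [613.8, 221.4, 166.6]
ee_rot: [-0.001, -0.272, 0.962, 0.0]
force: [0.5, 0.2, -2.9]
grip_width: 0.075
grip_force: 59.8
time_s: 9.22
eef_pos: [613.9, 219.2, 172.6]
ee_rot: [-0.001, 0.155, 0.988, -0.0]
force: [0.3, -0.3, -2.6]
grip_width: 0.075
grip_force: 59.8
time_s: 9.48
eef_pos: [614.2, 219.2, 173.6]
ee_rot: [-0.001, 0.151, 0.989, -0.0]
force: [-0.6, 0.5, -2.5]
grip_width: 0.079
grip_force: 59.8
9.475 [614.21 219.22 173.6 ] [-0.56  0.53 -2.45] 0.0792593639302654
keeper 0.32 [265.9 286.1] [649.02 165.25  42.3 ]
keeper_slot 0.9 [265.1 284.1] [647.29 165.19  42.18]
keeper_tab 0.59 [321.2 327.6] [612.91 220.48 196.17]
13167
plane z=ax+by+c [-0.   -0.    9.28] 12143 ((0.3500194549560547, -59.40108871459961), (41.051300048828125, 78.69096374511719), 0.3193187117576599) [-20.33 -98.72   7.39] [ 20.86 -20.01  11.44]
tool y yaw 72.66335549864341
```

View pics/w6.png

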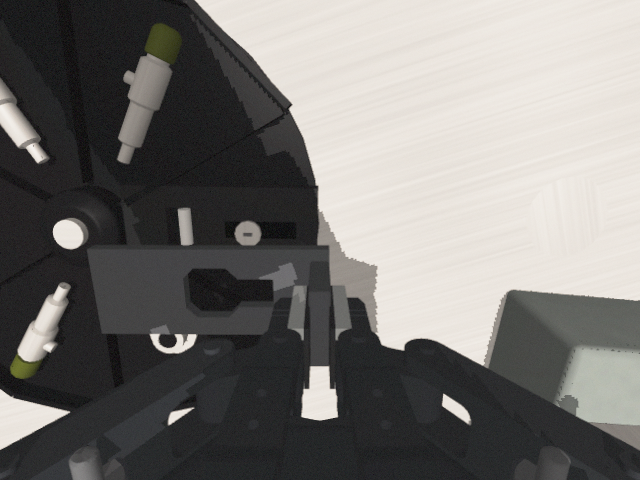

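The stud head is at (248,234) and the pin at (186,227), just beyond the plate's edge. The plate's hole is at (214,290). I'll measure head, hub and hole in the tool frame.

```bash
cat > rel.py <<'E'
from tt import *
import sys
np.set_printoptions(precision=2,suppress=True)
s=sense();print(s['time_s'],s['eef_pos'],s['force'])
c=capture('wrist');P,xs,ys=cloud(c,s);M=q2R(s['ee_rot']);p0=np.array(s['eef_pos']);T=wfc(c,s)
def pts(z,x,y,r,t=2): 
    h=P[(abs(P[:,2]-z)<t)&(np.hypot(P[:,0]-x,P[:,1]-y)<r)];return h
h=pts(68,600,173,25);hd=np.array(cv2.minEnclosingCircle(h[:,:2].astype(np.float32))[0]) if len(h) else None
print('head',len(h),hd, h.mean(0) if len(h) else '')
b=pts(76,563,62,30);
if len(b): hb=np.array(cv2.minEnclosingCircle(b[:,:2].astype(np.float32))[0]);print('hub',len(b),hb,'bed yaw',np.degrees(np.arctan2(*(hd-hb)[::-1])),np.linalg.norm(hd-hb))
for q in ['pin']:
    for r in place_of(q,'wrist')[:1]: print(q,r['conf'],r['centre'],at_z(c,r['centre'],51.5,s))
# hole: pixels in plate rect seen at underside plane; rectified to plate-top plane
zt=p0[2]-9.28; 
m=np.zeros((480,640),np.uint8)
Q=(P-p0)@M; far=Q[:,2]>13
cam=T[:3,3]; d=P-cam; X=cam+d*((zt-cam[2])/d[:,2])[:,None]; q=(X-p0)@M
k=far&(abs(q[:,0])<18)&(q[:,1]<-15)&(q[:,1]>-75)
a=q[k];
print('hole ext top plane x',a[:,0].min(),a[:,0].max(),'y',a[:,1].min(),a[:,1].max())
print('tool y yaw',np.degrees(np.arctan2(M[1,1],M[0,1])))
if len(sys.argv)>1: save(c,sys.argv[1])
E
python3 rel.py
```

```text
9.675 [614.34 219.24 174.16] [-0.07  0.48 -2.59]
head 517 [599.97 173.2 ] [599.6  173.52  68.08]
hub 731 [562.8   61.77] bed yaw 71.55222157708745 117.46965390684957
pin 0.98 [183.2, 226.6] [584.68 126.44  51.5 ]
hole ext top plane x -9.748427978986276 11.409596813259691 y -57.170619400077406 -19.7246113458201
tool y yaw 72.54831321580947
```

```bash
python3 -m jog '[{"tx":-1.4,"ty":-0.3,"tz":20,"ax":0,"ay":0,"az":0.014,"jaw":1},{"tx":0,"ty":0,"tz":30,"ax":0,"ay":0,"az":0,"jaw":1},{"tx":0,"ty":0,"tz":20,"ax":0,"ay":0,"az":0,"jaw":1},{"tx":0,"ty":0,"tz":8,"ax":0,"ay":0,"az":0,"jaw":1},{"tx":0,"ty":0,"tz":0,"ax":0,"ay":0,"az":0,"jaw":1}]' && python3 -m jog '[{"tx":0,"ty":0,"tz":0,"ax":0,"ay":0,"az":0,"jaw":1},{"tx":0,"ty":0,"tz":0,"ax":0,"ay":0,"az":0,"jaw":1}]' && python3 rel.py w7
```

```text
time_s: 10.4
eef_pos: [615.7, 218.6, 96.4]
ee_rot: [-0.0, 0.159, 0.987, -0.0]
force: [0.2, -0.6, -2.1]
grip_width: 0.079
grip_force: 59.7
time_s: 10.65
eef_pos: [616.0, 218.6, 97.2]
ee_rot: [0.001, 0.159, 0.987, 0.0]
force: [-0.3, -0.2, -2.6]
grip_width: 0.081
grip_force: 59.7
10.65 [615.99 218.6   97.17] [-0.29 -0.2  -2.59]
head 626 [601.1  172.54] [602.   171.86  68.12]
hole ext top plane x -9.732273745685076 11.430272092740193 y -57.16269117979425 -19.702491177247012
tool y yaw 71.67795943013975
```

View pics/w7.png

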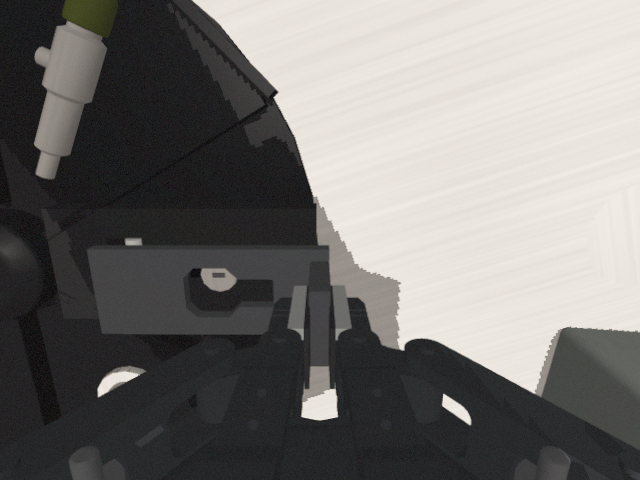

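The head shows through the hole at (218,278), partly hidden by the plate's upper edge. I'll take its centre from the edges that show.

```bash
cat >> rel.py <<'E'
t=(h-np.array(p0))@M
print('head in tool: y ext',t[:,1].min(),t[:,1].max(),'x ext',t[:,0].min(),t[:,0].max())
g=(abs(Q[:,2]-9.28)<2)&(abs(Q[:,0])<24)&(Q[:,1]<-20)&(Q[:,1]>-110)
print('plate',cv2.minAreaRect(Q[g][:,:2].astype(np.float32)),Q[g].min(0),Q[g].max(0))
E
python3 rel.py
```

```text
10.75 [615.81 218.57  96.8 ] [ 0.89 -0.48 -2.57]
head 650 [601.02 172.5 ] [601.84 171.95  68.11]
hole ext top plane x -9.739602363202923 11.422398490954 y -57.37149079567836 -19.703666197042498
tool y yaw 71.68016270259602
head in tool: y ext -57.085690636246305 -39.782906426841976 x ext -8.22026587651882 4.40319746981056
plate ((0.24588584899902344, -59.265052795410156), (78.63481903076172, 40.90903091430664), 89.83870697021484) [-20.25 -98.57   7.3 ] [ 20.73 -20.    11.28]
```

```bash
python3 -m jog '[{"tx":0.4,"ty":-0.8,"tz":4,"ax":0,"ay":0,"az":0,"jaw":1},{"tx":0,"ty":0,"tz":4,"ax":0,"ay":0,"az":0,"jaw":1},{"tx":0,"ty":0,"tz":4,"ax":0,"ay":0,"az":0,"jaw":1},{"tx":0,"ty":0,"tz":3,"ax":0,"ay":0,"az":0,"jaw":1},{"tx":0,"ty":0,"tz":2.5,"ax":0,"ay":0,"az":0,"jaw":1}]' && python3 rel.py w8
```

```text
time_s: 11.48
eef_pos: [615.0, 217.9, 78.6]
ee_rot: [-0.0, 0.159, 0.987, -0.0]
force: [0.2, -0.0, -3.7]
grip_width: 0.08
grip_force: 59.8
11.475 [614.99 217.92  78.56] [ 0.24 -0.02 -3.71]
head 6657 [600. 173.] [598.45 171.3   68.8 ]
hole ext top plane x -9.742556790277387 11.412616132614664 y -57.01230326356956 -19.705123905178088
tool y yaw 71.6769415506032
head in tool: y ext -72.30801528060995 -23.345175215216198 x ext -20.57182403765777 20.78984712805983
plate ((0.10366439819335938, -59.324440002441406), (78.61520385742188, 41.36130142211914), 89.98247528076172) [-20.57 -98.64   7.33] [ 20.79 -20.02  11.28]
```

```bash
python3 -m jog '[{"tx":0,"ty":0,"tz":2,"ax":0,"ay":0,"az":0,"jaw":1},{"tx":0,"ty":0,"tz":2,"ax":0,"ay":0,"az":0,"jaw":1},{"tx":0,"ty":0,"tz":2,"ax":0,"ay":0,"az":0,"jaw":1},{"tx":0,"ty":0,"tz":0,"ax":0,"ay":0,"az":0,"jaw":1},{"tx":0,"ty":0,"tz":0,"ax":0,"ay":0,"az":0,"jaw":1}]' && python3 rel.py w9
```

```text
time_s: 12.2
eef_pos: [615.1, 217.9, 72.9]
ee_rot: [0.0, 0.159, 0.987, 0.0]
force: [0.0, 0.0, -2.7]
grip_width: 0.076
grip_force: 59.8
12.2 [615.06 217.93  72.89] [ 0.04  0.05 -2.72]
head 1305 [594.33 170.03] [599.53 173.5   68.06]
hole ext top plane x -9.721866408198599 11.415585422399602 y -57.256630029139664 -19.704670649041013
tool y yaw 71.67825764309532
head in tool: y ext -63.701436334432366 -38.263206892832066 x ext -8.99994589993429 14.122232213350305
plate ((0.2812614440917969, -59.280460357666016), (41.07462692260742, 78.47613525390625), 0.186625674366951) [-20.34 -98.49   7.29] [ 20.83 -20.01  11.28]
```

View pics/w9.png

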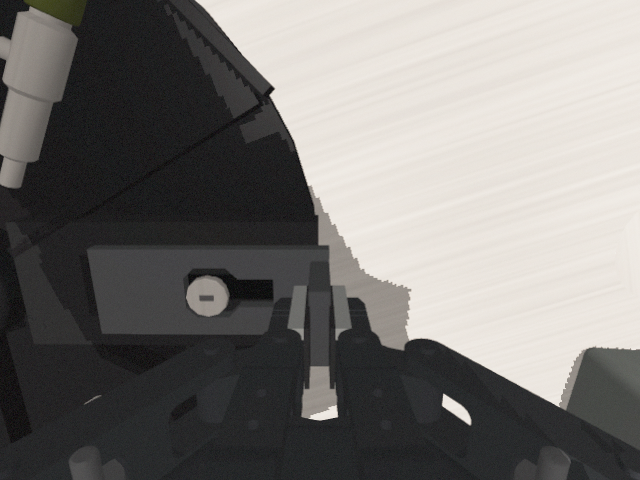

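The head at (208,296) is up through the hole. Setting the plate down and letting go.

```bash
python3 -m jog '[{"tx":0,"ty":0,"tz":1,"ax":0,"ay":0,"az":0,"jaw":1},{"tx":0,"ty":0,"tz":1,"ax":0,"ay":0,"az":0,"jaw":1},{"tx":0,"ty":0,"tz":0.5,"ax":0,"ay":0,"az":0,"jaw":1},{"tx":0,"ty":0,"tz":0,"ax":0,"ay":0,"az":0,"jaw":0.6},{"tx":0,"ty":0,"tz":0,"ax":0,"ay":0,"az":0,"jaw":0.4}]' && python3 -m jog '[{"tx":0,"ty":0,"tz":0,"ax":0,"ay":0,"az":0,"jaw":0.3},{"tx":0,"ty":0,"tz":0,"ax":0,"ay":0,"az":0,"jaw":0.3},{"tx":0,"ty":0,"tz":0,"ax":0,"ay":0,"az":0,"jaw":0.3}]' && python3 - <<'E'
from h import *
s=sense();print(s['force'],s['grip_width'],s['eef_pos'])
E
```

```text
time_s: 12.92
eef_pos: [615.0, 217.9, 70.2]
ee_rot: [-0.0, 0.159, 0.987, 0.0]
force: [0.6, 0.2, -0.3]
grip_width: 0.296
grip_force: 0.0
time_s: 13.3
eef_pos: [615.0, 217.9, 70.3]
ee_rot: [-0.0, 0.159, 0.987, -0.0]
force: [0.4, 0.5, 0.1]
grip_width: 0.351
grip_force: 0.0
[0.38219275 0.47075883 0.11597245] 0.3508976881842555 [614.97878359 217.9197343   70.25009834]
```

```bash
python3 -m jog '[{"tx":0,"ty":0,"tz":-10,"ax":0,"ay":0,"az":0,"jaw":0.3},{"tx":0,"ty":0,"tz":-40,"ax":0,"ay":0,"az":0,"jaw":0.3},{"tx":0,"ty":0,"tz":-50,"ax":0,"ay":0,"az":0,"jaw":1},{"tx":0,"ty":0,"tz":-30,"ax":0,"ay":0,"az":0,"jaw":1},{"tx":0,"ty":30,"tz":0,"ax":0,"ay":0,"az":0,"jaw":1}]' && python3 -m jog '[{"tx":0,"ty":0,"tz":0,"ax":0,"ay":0,"az":0,"jaw":1}]'
cat > on.py <<'E'
from tt import *
import sys
np.set_printoptions(precision=2,suppress=True)
s=sense();print(s['time_s'],s['eef_pos'],s['force'],s['grip_width'])
c=capture('wrist');save(c,sys.argv[1]);P,xs,ys=cloud(c,s);M=q2R(s['ee_rot'])
n=np.hypot(P[:,0]-600,P[:,1]-173)<70
a=np.radians(71.6);B=np.array([[np.cos(a),np.sin(a)],[-np.sin(a),np.cos(a)]])
L=(P[:,:2]-[600.1,173.2])@B.T  # bed frame at stud: u outward, v left
k=(abs(L[:,1])<28)&(L[:,0]<70)&(L[:,0]>-90)
g=P[k&(abs(P[:,2]-62)<2.2)];print('plate z',g[:,2].mean(),len(g));G=L[k&(abs(P[:,2]-62)<2.2)]
print('plate rect in bed frame',cv2.minAreaRect(G.astype(np.float32)),G.min(0),G.max(0))
A=np.c_[g[:,:2]-g[:,:2].mean(0),np.ones(len(g))];print('slope',np.linalg.lstsq(A,g[:,2],rcond=None)[0])
t=L[k&(abs(P[:,2]-93.5)<2.5)&(L[:,0]>0)];print('tab',len(t),cv2.minAreaRect(t.astype(np.float32)) if len(t) else '')
hh=L[k&(abs(P[:,2]-68)<2)&(np.hypot(L[:,0],L[:,1])<15)];print('head',len(hh),cv2.minEnclosingCircle(hh.astype(np.float32)))
print('TCP in bed frame',B@(np.array(s['eef_pos'][:2])-[600.1,173.2]),'tool y yaw',np.degrees(np.arctan2(M[1,1],M[0,1])))
for r in place_of('pin','wrist')[:1]: print('pin',r)
E
python3 on.py w10
```

```text
time_s: 13.92
eef_pos: [625.7, 245.7, 204.9]
ee_rot: [0.003, 0.16, 0.987, 0.001]
force: [-0.2, 0.3, 0.1]
grip_width: 0.002
grip_force: 0.0
time_s: 14.05
eef_pos: [624.4, 247.7, 200.9]
ee_rot: [0.0, 0.158, 0.987, 0.0]
force: [0.2, -0.4, -0.7]
grip_width: 0.005
grip_force: 0.0
14.05 [624.44 247.71 200.89] [ 0.22 -0.44 -0.66] 0.004730439253017879
plate z 62.050395738486905 5276
plate rect in bed frame ((-19.104469299316406, -0.3151588439941406), (141.81317138671875, 40.54868698120117), 0.16533629596233368) [-90.   -20.65] [51.79 19.97]
slope [ 0.   -0.   62.05]
tab 509 ((47.73436737060547, -0.2013263702392578), (8.084883689880371, 30.23214340209961), 0.21097975969314575)
head 441 ((0.24150221049785614, -0.030689630657434464), 9.054306030273438)
TCP in bed frame [78.38  0.42] tool y yaw 71.77792873682439
```

View pics/w10.png

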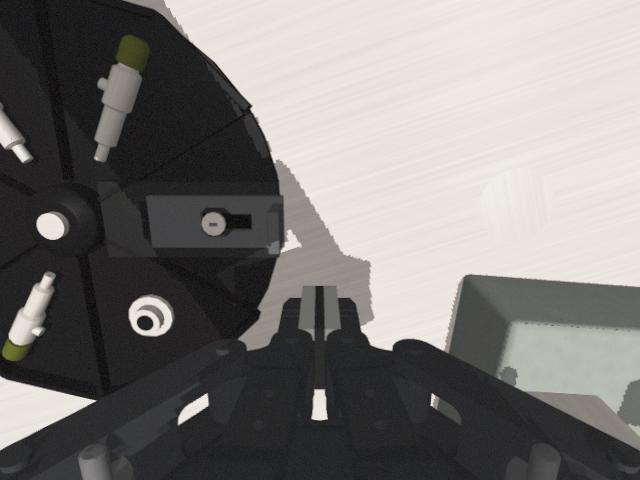

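The plate lies flat, aligned within 0.2°, with the head in the hole at (213,224) and the tab at (276,222). Now I go down behind the tab, outside the rim, with the fingers shut.

```bash
python3 -m jog '[{"tx":-0.4,"ty":0,"tz":30,"ax":0,"ay":0,"az":0,"jaw":1},{"tx":0,"ty":0,"tz":45,"ax":0,"ay":0,"az":0,"jaw":1},{"tx":0,"ty":0,"tz":40,"ax":0,"ay":0,"az":0,"jaw":1},{"tx":0,"ty":0,"tz":15,"ax":0,"ay":0,"az":0,"jaw":1},{"tx":0,"ty":0,"tz":0,"ax":0,"ay":0,"az":0,"jaw":1}]' && python3 on.py w11
```

```text
time_s: 14.78
eef_pos: [624.8, 245.9, 70.4]
ee_rot: [-0.0, 0.159, 0.987, -0.0]
force: [-0.4, -0.2, 0.8]
grip_width: -0.004
grip_force: 0.0
14.775 [624.84 245.87  70.44] [-0.37 -0.23  0.81] -0.0037974457466283364
plate z 62.01020960030797 14764
plate rect in bed frame ((0.12801361083984375, -0.2695293426513672), (103.18555450439453, 41.15523910522461), 0.10722780227661133) [-51.46 -20.92] [51.68 20.3 ]
slope [ 0.    0.   62.01]
tab 1357 ((53.079856872558594, 2.0772838592529297), (21.233034133911133, 27.615732192993164), 64.3609390258789)
head 1299 ((-0.32387012243270874, 0.2915724813938141), 9.150425910949707)
TCP in bed frame [76.76 -0.54] tool y yaw 71.65667870893668
```

```bash
python3 -m jog '[{"tx":0.4,"ty":-4,"tz":0,"ax":0,"ay":0,"az":0,"jaw":1},{"tx":0,"ty":-3,"tz":0,"ax":0,"ay":0,"az":0,"jaw":1},{"tx":0,"ty":-3,"tz":0,"ax":0,"ay":0,"az":0,"jaw":1},{"tx":0,"ty":-3,"tz":0,"ax":0,"ay":0,"az":0,"jaw":1},{"tx":0,"ty":-3,"tz":0,"ax":0,"ay":0,"az":0,"jaw":1}]' && python3 on.py w12
```

```text
time_s: 15.5
eef_pos: [619.5, 231.3, 70.5]
ee_rot: [0.0, 0.159, 0.987, 0.0]
force: [0.5, 1.7, 0.0]
grip_width: -0.001
grip_force: 1.0
15.5 [619.48 231.29  70.47] [0.5  1.71 0.01] -0.0011163668482313913
plate z 61.97786899168391 15247
plate rect in bed frame ((-3.80755615234375, -0.30040550231933594), (41.2923469543457, 103.29341888427734), 89.98869323730469) [-55.45 -20.95] [47.84 20.35]
slope [ 0.    0.   61.98]
tab 1545 ((51.00469207763672, 8.515314102172852), (32.84690475463867, 20.199674606323242), 22.49348258972168)
head 1323 ((-0.41128382086753845, 0.02806495688855648), 9.49438762664795)
TCP in bed frame [61.24 -0.05] tool y yaw 71.68049976455164
pin {'centre': [187.5, 290.4], 'conf': 0.18}
```

```bash
python3 -m jog '[{"tx":0,"ty":-3,"tz":0,"ax":0,"ay":0,"az":0,"jaw":1},{"tx":0,"ty":-3,"tz":0,"ax":0,"ay":0,"az":0,"jaw":1},{"tx":0,"ty":-3,"tz":0,"ax":0,"ay":0,"az":0,"jaw":1},{"tx":0,"ty":-3,"tz":0,"ax":0,"ay":0,"az":0,"jaw":1},{"tx":0,"ty":-3,"tz":0,"ax":0,"ay":0,"az":0,"jaw":1}]' && python3 on.py w13
```

```text
time_s: 16.23
eef_pos: [614.7, 216.8, 70.4]
ee_rot: [0.0, 0.159, 0.987, 0.0]
force: [0.4, 2.7, 1.9]
grip_width: 0.002
grip_force: 1.4
16.225 [614.67 216.82  70.38] [0.44 2.66 1.89] 0.0017331385846354793
plate z 61.98571710629628 15021
plate rect in bed frame ((-28.66403579711914, -0.051532745361328125), (40.93916702270508, 122.68496704101562), 89.90153503417969) [-90.   -20.59] [32.71 20.44]
slope [ 0.    0.   61.99]
tab 1623 ((39.255741119384766, 8.994383811950684), (37.065486907958984, 20.135272979736328), 17.744930267333984)
head 1337 ((0.08177080750465393, -0.09125817567110062), 9.26669692993164)
TCP in bed frame [45.99 -0.06] tool y yaw 71.67724302911705
```

Tail at u = 32.7 (≈ −18.8); about 3 mm more.

```bash
python3 -m jog '[{"tx":0,"ty":-1.5,"tz":0,"ax":0,"ay":0,"az":0,"jaw":1},{"tx":0,"ty":-1.5,"tz":0,"ax":0,"ay":0,"az":0,"jaw":1},{"tx":0,"ty":-1,"tz":0,"ax":0,"ay":0,"az":0,"jaw":1},{"tx":0,"ty":-1,"tz":0,"ax":0,"ay":0,"az":0,"jaw":1},{"tx":0,"ty":0,"tz":0,"ax":0,"ay":0,"az":0,"jaw":1}]' && python3 on.py w14
```

```text
time_s: 16.95
eef_pos: [613.3, 213.0, 70.4]
ee_rot: [0.0, 0.159, 0.987, 0.001]
force: [3.0, 6.3, 1.1]
grip_width: 0.003
grip_force: 3.5
16.95 [613.33 212.98  70.39] [3.04 6.27 1.1 ] 0.0028492297946058833
plate z 62.01667302230532 14897
plate rect in bed frame ((-30.657873153686523, -0.14119529724121094), (41.0784797668457, 118.6723403930664), 89.98971557617188) [-89.99 -20.68] [28.68 20.4 ]
slope [ 0.    0.   62.02]
tab 1636 ((34.81460189819336, 8.840864181518555), (37.26670455932617, 20.484577178955078), 19.062284469604492)
head 1343 ((-0.27968502044677734, 0.17948874831199646), 9.15329647064209)
TCP in bed frame [41.92  0.  ] tool y yaw 71.68597639223796
```

At the stop: push force has risen to 7 N and the tail is at u ≈ 28.7. Backing off and checking.

```bash
python3 -m jog '[{"tx":0,"ty":4,"tz":0,"ax":0,"ay":0,"az":0,"jaw":1},{"tx":0,"ty":12,"tz":0,"ax":0,"ay":0,"az":0,"jaw":1},{"tx":0,"ty":15,"tz":-30,"ax":0,"ay":0,"az":0,"jaw":1},{"tx":0,"ty":5,"tz":-50,"ax":0,"ay":0,"az":0,"jaw":1},{"tx":0,"ty":0,"tz":-50,"ax":0,"ay":0,"az":0,"jaw":1}]' && python3 -m jog '[{"tx":0,"ty":0,"tz":0,"ax":0,"ay":0,"az":0,"jaw":1},{"tx":0,"ty":0,"tz":0,"ax":0,"ay":0,"az":0,"jaw":1}]' && python3 on.py w15
```

```text
time_s: 17.68
eef_pos: [624.2, 247.2, 201.4]
ee_rot: [-0.0, 0.159, 0.987, -0.0]
force: [0.7, -1.0, -0.1]
grip_width: 0.004
grip_force: 0.0
time_s: 17.92
eef_pos: [624.1, 246.6, 199.1]
ee_rot: [-0.001, 0.159, 0.987, -0.0]
force: [0.0, -0.3, -0.3]
grip_width: 0.003
grip_force: 0.0
17.925 [624.07 246.57 199.15] [ 0.04 -0.26 -0.26] 0.0025896525700097924
plate z 62.060197241076224 4978
plate rect in bed frame ((-30.41796112060547, -0.105010986328125), (40.559593200683594, 119.15174865722656), 89.90929412841797) [-90.   -20.36] [29.16 20.23]
slope [ 0.    0.   62.06]
tab 528 ((24.884126663208008, -0.2869224548339844), (8.482583045959473, 30.398090362548828), 0.46132752299308777)
head 444 ((0.06364470720291138, -0.06981852650642395), 9.060379028320312)
TCP in bed frame [77.19  0.42] tool y yaw 71.68359807495797
```

View pics/w15.png

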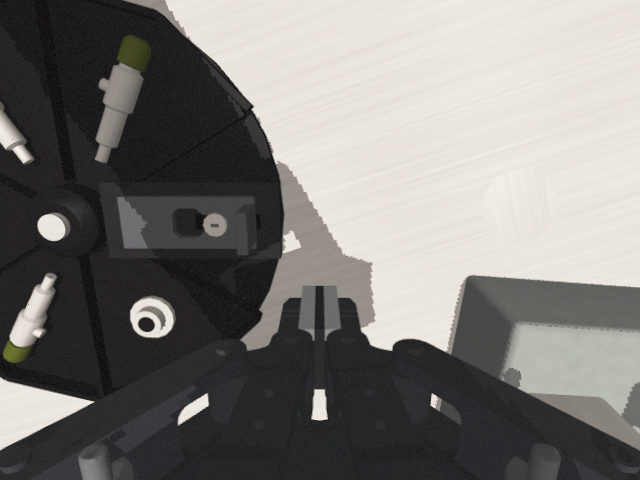

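The stud head at (214,225) is at the slot's closed end. The tab is at (245,230), which puts the plate 22 mm in, flat and clear of the gripper.

```bash
python3 -c "
from rig import finish_job
print(finish_job())"
```

```text
the job is handed in; nothing more can be done
None
```

The keeper plate is flat on the bed and pushed fully home (about 22 mm, stud at the slot's closed end, nose over the pin pocket), with a peak push of about 7 N; the job is handed in, but no verdict came back.

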